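Uncover the large whetstone

TASK

Open the larger of the two whetstone cases for sharpening: with the fingertips, press its steel snap tab all the way down while the cover is still shut, then push the released cover along its runners until it is right off the stone and lies flat on the open rest at the other end. Only press and push, never lift the cover. Leave the smaller case shut and the stones, chisels, cup and bottle where they are.

Things in the scene. Friction and masses are not known exactly. Their poses are not given: they have to be found in the camera images.
- large_case: larger grey whetstone case, screwed down: 96 mm wide (x), y -123 to +122 mm; origin on the bench on the centre line; the cover slides to +y. Seat over the stone y -120..-20, then open rest to an end stop at +116. Side walls: inner faces 80 mm apart, tops 44 mm above the bench; lips over y -120..-50, 70 mm apart, tops 48 mm, hold the cover down. Behind y = -123 is only bench.
- large_rest (a point): point on the case's centre line, on the rest's floor 30 mm above the bench, 48 mm along +y from the case's origin. Two runners, tops 34 mm above the bench, inner edges 60 mm apart, carry the cover over seat and rest
- large_cover: its loose wooden cover, 76 (x) x 100 (y) x 8 mm, 0.1 to 0.17 kg, origin at the centre of its underside, axes as the case's; shut at (0, -70, 34) mm in the case's frame. A rib 47 mm wide, 12 mm thick, flush with the rear edge (y = -50), rises to 22 mm above the underside: push on that rear face. It slides by friction; stone fully bare from y = +30 in the case's frame, end stop at +66.
- large_tab_top (a point): centre of the top of the large case's snap tab: a steel tongue 28 (x) x 40 (y) mm in front of the cover, at (0, 2, 42) mm in the case's frame when out (up to 2 mm lower at the start). Its rear face blocks the cover, 2 mm off its front edge; the cover's top is also 42 mm above the bench
- large_tab (a joint): how far that tab is pressed down, m: 0 out, 0.011 fully in (its top then 31 mm above the bench). It moves straight down against about 4 N, wherever on its top it is pressed, stays down where it is left, and lets the cover pass over it from 0.009
- small_case: the smaller case of the same make, 72 mm wide, about 205 mm long (y from -103 to +102), origin and axes alike; to be left shut
- small_cover: its wooden cover, 52 x 80 x 8 mm with a like rib; closed at (0, -60, 34) mm in the small case's frame
- small_tab (a joint): how far the small case's tab is pressed down, m; to be left alone
- wide_chisel: wood-handled chisel with a 24 mm blade, 220 mm long, lying beside the large case; origin at its underside at mid-length
- narrow_chisel: wood-handled chisel with a 12 mm blade, 220 mm long, lying beside the small case; origin at its underside at mid-length
- brown_stone: loose brown whetstone 75 x 170 x 26 mm; origin under its centre
- black_stone: loose black whetstone 50 x 150 x 22 mm beside the small case; origin under its centre
- slip_stone: little reddish stone 25 x 55 x 24 mm beside the large case; origin under its centre
- bamboo_cup: upright cup 64 mm across, 85 mm high; origin under its centre
- oil_bottle: amber bottle 50 mm across, 100 mm high; origin under its centre
Not all that is in view belongs to the job. What is shaped like the large_cover but turquoise is not meant. What is shaped like the small_case but turquoise is not meant.

How it is judged (in metres and radians):
On the way, in this order (a step that is already met when the one before it is completed fails the run):
1. the large case's tab is pressed in while its cover is still on the seat (value of joint large_tab above 0.009 m and y of large_cover in the frame of large_case below -0.06 m), for 0.1 s.
2. the large cover has been slid off the stone onto the rest (y of large_cover in the frame of large_case above 0.027 m and x of large_cover in the frame of large_case between -0.006 and 0.006 m and z of large_cover in the frame of large_case between 0.03 and 0.038 m and angle between large_cover's own z axis and vertical below 0.06 rad), for 0.2 s.
At the end, for the whole second after the job is handed in: The large cover rests flat (within 0.06 rad) on the runners over the rest, origin at least 27 mm along the case's +y, within 6 mm of the centre line, 30 to 38 mm above the bench; its tab is still in (over 8 mm); the small cover is within 8 mm of its start, its tab pressed under 4 mm (all of step 2 and value of joint large_tab above 0.008 m and linear speed of large_cover below 0.01 m/s and distance of small_cover from where it was at the start of the episode below 0.008 m and value of joint small_tab below 0.004 m); the robot touches nothing.
It fails at once if the large cover is lifted more than 10 mm or tipped more than 0.2 rad (z of large_cover in the frame of large_case above 0.044 m or angle between large_cover's own z axis and vertical above 0.2 rad).
It fails at once if the small case's cover is moved by 8 mm or its tab pressed by 4 mm (not (distance of small_cover from where it was at the start of the episode below 0.008 m) or not (value of joint small_tab below 0.004 m)).
It fails at once if a bystander is moved by more than 20 mm (distance of any of wide_chisel, narrow_chisel, brown_stone, black_stone, slip_stone, bamboo_cup, oil_bottle from where it was at the start of the episode above 0.02 m).
It also fails if it takes over 42 s, if anything falls off the work surface, if the arm or the gripper's body presses on something with over 40 N, if the wrist force passes 120 N, or if a joint passes its speed limit or range.

ROBOT

A 7-joint arm with a two-finger parallel gripper is mounted at the origin on the work surface. World frame = base frame: x ahead of the robot, y to its left, z up, the work surface at z = 0. Lengths are in mm, angles in rad, forces in N, time in s.
With the tool pointing down it reaches from about 400 to 875 mm from the base axis. Payload 4.4 kg.
Tool frame: the origin (TCP) lies on the mounting face of the last link; the fingertips stand 173 mm ahead of it and the grasp point (between the pads) lies 155 mm ahead of it; z points along the fingers, y is the line along which they close (so a half turn about z gives the same grasp; the last joint's range is limited). The gripper opens to 85 mm and grips with 20 to 120 N. Pads are 22 mm wide; open, the fingers measure 114 mm over their backs; the gripper's body (76 mm by 85 mm) begins 54 mm behind the grasp point. The pads swing forward as they close: fully open they stand 13 mm farther back than shut.
Start: joints at [1.159, 0.628, 0.038, 1.517, -0.027, 0.996, -0.02], TCP at [220.338, -611.528, 404.713] pointing down, gripper open.
Joint ranges: [-3.06, 3.06], [-0.37, 2.12], [-1.25, 1.32], [0.18, 2.47], [-1.1, 4.24], [0.23, 1.98], [-2.94, 2.94]. Speed limits (rad/s): [2.57, 2.57, 3.14, 3.14, 3.14, 3.14, 3.14].

INTERFACE

Orientations are given as [roll, pitch, yaw] about the fixed x, y, z axes, in that order (R = Rz(yaw) Ry(pitch) Rx(roll)).
In Python, from cell import * gives the robot as it stands. The module is installed in compiled form; this text tells all that it offers.
- The arm moves only by the tool jog_arm, never from a script. Its argument "steps" is a list of rows, each a list of 7 numbers: the opening, from -1 (shut) to 1 (fully open), so that 0 is half open, then the shift along the tool's x, y, z as a fraction of full scale, then the turn, a rotation vector about the tool's x, y, z as a fraction of full scale. A call has 1 to 10 rows; each row shifts and turns the commanded pose from where the row before left it, along the tool's axes as they then stand; what a row does not reach is not made up. Full scale, the value 1, is 500 mm for a shift and 2 rad for a turn. A row lasts 1/8 s, in which the tool goes at most 62.5 mm and 10.7 degrees, less where a joint would pass 70% of its speed; a pose out of reach is approached as far as the arm can. A call with a number of a shift or a turn outside -1 to 1 is refused whole. A call with a gripper value outside its range is refused whole. The fingers move at their own pace and stop on an object; the grip force is fixed at half the most. Time passes only in rows, so rows that do not move let the fingers close. It gives the time, the measured TCP pose, the force, the opening and the grip force at its end, in the units of the state.
- read_state(): the state, without advancing time (a new reading comes with each control period).
- get_image(name): name is "side" or "top" or "wrist"; returns a dict with "pixels" (384x512x3 uint8, red, green, blue), "depth" (384x512 float32, mm along the optical axis (not along the pixel's ray), 0 where there is no reading), "vertical_fov" (degrees; the focal length in pixels is half the picture's height over the tangent of half this angle, whatever the lens; pixels are square), "cx", "cy" (the principal point, pixels), "R" (3x3) and "t" (3): a world point X has camera coordinates R X + t. Camera axes: x right, y down, z forward; pixel columns grow to the right and rows downward; lengths in mm; the calibration is good to about 2 mm. A picture is of the moment at which its call begins.
- finish_job(): hands the job in; it is judged then, once.
The state is a dict: "clock": time; "qpos": joint angles; "qd": joint speeds; "tau": joint torques, N m; "eef_pos": TCP position; "tool_rot": TCP orientation; "force": force on the tool from outside, world axes, zero at the start; "torque": the same for the moment, N m; "width": finger opening in mm; "gripper_force": force on a finger pad.
Only numpy, scipy, OpenCV 4.12 (cv2) and the standard library are available. Lean on these libraries where they do the work, as an engineer would, in place of code of your own. Each camera call takes 0.05 s, during which the arm holds its last target. There are 200 camera calls.

## Working session

There is one attempt and no reset: what is moved stays moved. The work goes in short steps, Python scripts to look and compute and a tool call to move; the robot and the scene stay as the last step left them, time stands still between calls to the robot, and variables do not carry over. Pictures are saved under pics/ and viewed, at most 10 in all, crops included, and the job is handed in when it is done.

Besides the shell and the picture viewer there is one more tool, called as name([rows], argument=value, ...), one row to a line, values as JSON. jog_arm: Moves the arm, as the interface text tells. Shift numbers are shares of 500 mm and turn numbers shares of 2 rad, none past 1 either way. Its arguments: {"type":"object","properties":{"steps":{"type":"array"}},"required":["steps"]}

```bash
mkdir -p pics
cat > h.py <<'E'
from cell import *
import numpy as np, cv2
def cam(n):
    d=get_image(n); np.savez('pics/'+n+'.npz',**d); return d
def px(d,u,v,z=None):
    H=d['pixels'].shape[0]; f=H/2/np.tan(np.radians(float(d['vertical_fov']))/2)
    r=np.array([(u-d['cx'])/f,(v-d['cy'])/f,1.]); R=d['R'];t=d['t']
    c=-R.T@t; w=R.T@r
    s=d['depth'][int(round(v)),int(round(u))] if z is None else (z-c[2])/w[2]
    return c+s*w
E
python3 - <<'E'
from h import *
for n in('top','side'):
    d=cam(n); cv2.imwrite(f'pics/{n}0.png',cv2.resize(d['pixels'][:,:,::-1],(800,600),interpolation=cv2.INTER_CUBIC))
    print(n,-d['R'].T@d['t'],d['vertical_fov'],d['cx'],d['cy'])
s=read_state();print(s['clock'],s['eef_pos'],s['tool_rot'],s['width'],s['force'])
E
```

```text
top [ 335.72438166  -95.29997345 1529.9853648 ] 44.48531156847448 251.5540049893487 196.10750240622485
side [511.61601119 779.33168394 966.47724528] 43.00908008819213 261.3720500338622 188.75742254342913
0.1 [ 220.25895891 -611.25116148  403.8856868 ] [-3.13984440e+00  2.63419808e-05  3.45796794e-01] 85.32934734505355 [-0.46648265 -1.06503466 -0.03951033]
```

View pics/top0.png

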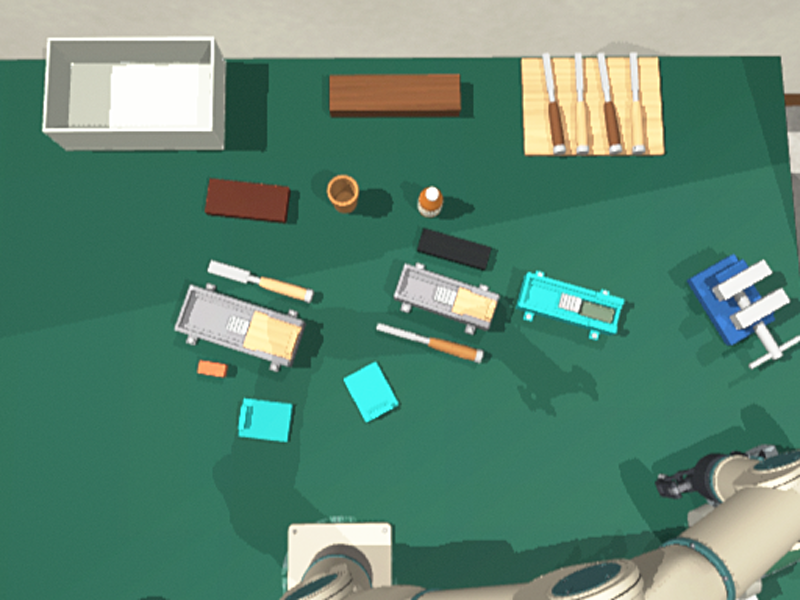

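View pics/side0.png

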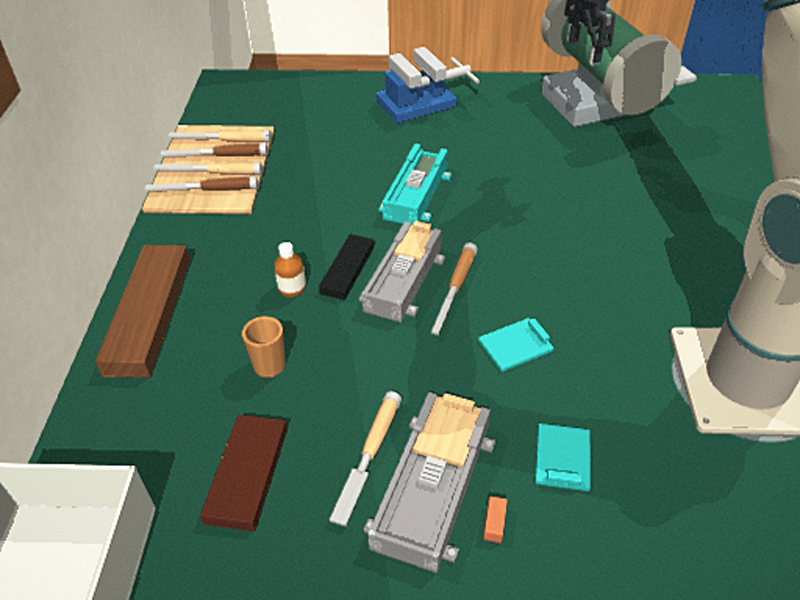

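The top view shows the larger grey case at about (240,325) and the smaller grey case at (447,297). The turquoise look-alikes are at (570,303), (265,420) and (371,392). The grey case at (240,325) is the longer of the two, and its wooden cover is at the right end with the open rest to the upper left, so it is the one meant. I'll confirm this in an enlarged crop.

Run:
```python
import numpy as np,cv2
a=np.load('pics/top.npz')['pixels'][172:244,104:206,::-1]
b=np.load('pics/side.npz')['pixels'][245:370,215:325,::-1]
a=cv2.resize(a,None,fx=7.8,fy=7.8,interpolation=cv2.INTER_CUBIC)
cv2.imwrite('pics/c1.png',a)
cv2.imwrite('pics/c2.png',cv2.resize(b,None,fx=4.8,fy=4.8,interpolation=cv2.INTER_CUBIC))
print(a.shape)
```

```text
(562, 796, 3)
```

View pics/c1.png

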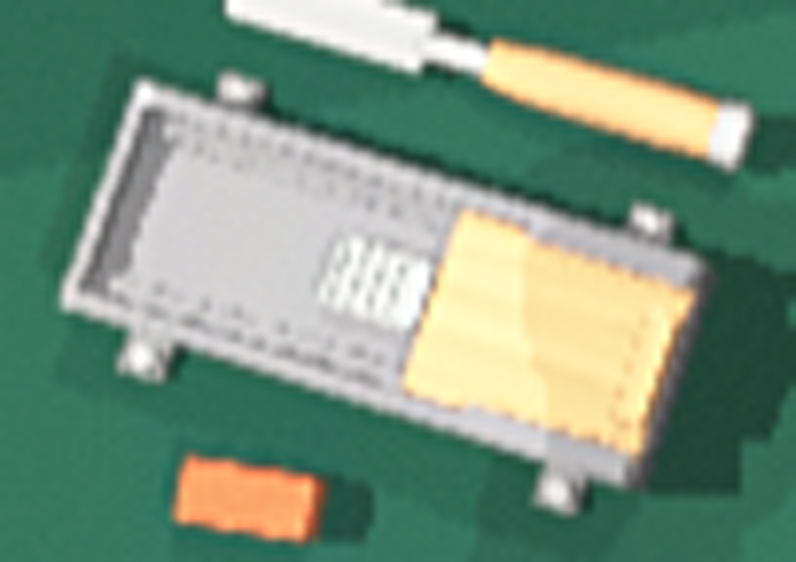

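View pics/c2.png

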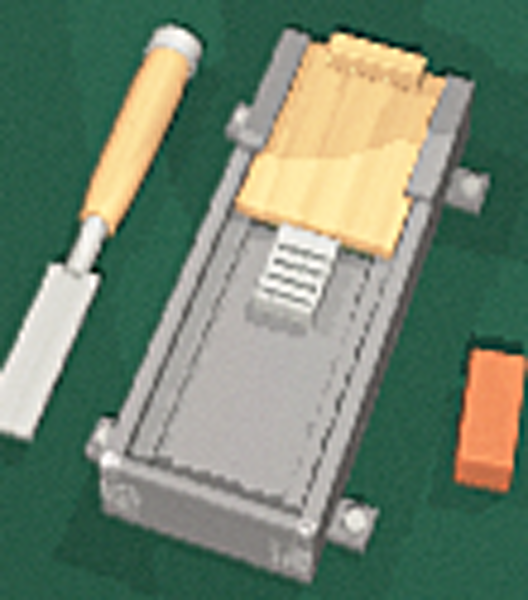

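The top crop shows the larger case: wall corners at (147,80) and (68,305), cover front corners at (462,210) and (405,390), tab between (322,238) and (432,330). In the side crop the cover front is at (238,208) to (392,255) and the rib is at the rear. This confirms the target, so I'll fit the pose from both views.

```bash
cat > fit.py <<'E'
from h import *
T=np.load('pics/top.npz');S=np.load('pics/side.npz')
top=[((147,80),(48,122,44)),((68,305),(-48,122,44)),((712,262),(48,-123,46)),((640,487),(-48,-123,46)),((462,210),(38,-20,42)),((405,390),(-38,-20,42)),((338,236),(14,22,42)),((320,305),(-14,22,42))]
side=[((238,208),(38,-20,42)),((392,255),(-38,-20,42)),((105,462),(48,122,44)),((310,525),(-48,122,44)),((288,30),(48,-123,48)),((472,80),(-48,-123,48)),((255,302),(14,22,42)),((315,312),(-14,22,42))]
def fit(A,L):
    A=np.array(A)[:,:2];L=np.array(L,float)[:,:2]
    a=A-A.mean(0);l=L-L.mean(0);H=l.T@a
    th=np.arctan2(H[0,1]-H[1,0],H[0,0]+H[1,1]);R=np.array([[np.cos(th),-np.sin(th)],[np.sin(th),np.cos(th)]])
    t=A.mean(0)-R@L.mean(0);return th,t,A-(L@R.T+t)
P1=[px(T,104+(a+.5)/7.8-.5,172+(b+.5)/7.8-.5,l[2]) for (a,b),l in top]
P2=[px(S,215+(a+.5)/4.8-.5,245+(b+.5)/4.8-.5,l[2]) for (a,b),l in side]
for P,L in((P1,top),(P2,side),(P1+P2,top+side)):
    th,t,r=fit(P,[l for _,l in L]);print(th,t);print(r.round(1).tolist())
# heights check
for a,b in((500,300),(200,200),(375,285),(660,350)):
    print('depth z',px(T,104+a/7.8,172+b/7.8))
E
python3 fit.py
```

```text
-0.3139337228686253 [500.85363812 197.48316983]
[[1.5, -1.7], [0.4, -1.9], [0.0, -0.7], [0.1, -1.9], [0.4, 0.9], [-0.8, -0.6], [-0.0, 3.9], [-1.7, 2.0]]
-0.3178298198329173 [500.86977631 204.74719151]
[[-1.1, 1.2], [0.4, 0.6], [-2.0, -1.7], [2.1, -5.9], [-0.3, 3.3], [2.0, 1.0], [-0.4, 2.9], [-0.7, -1.5]]
-0.31585464052846723 [500.86171351 201.11517811]
[[1.3, -5.2], [0.2, -5.6], [0.3, -4.3], [0.3, -5.7], [0.5, -2.6], [-0.8, -4.3], [-0.1, 0.3], [-1.7, -1.6], [-1.2, 4.8], [0.4, 4.3], [-1.8, 1.8], [2.4, -2.3], [-0.6, 6.9], [1.8, 4.8], [-0.3, 6.5], [-0.6, 2.1]]
depth z [492.90553357 150.49569149  40.30177322]
depth z [535.84246208 275.08128812  34.05352604]
depth z [499.23379643 201.05029731  42.43164923]
depth z [470.43226034  83.20204109  56.41528637]
```

jog_arm([
  [-1, 0.08, -0.054, 0, 0, 0, 0],
  [-1, 0.08, -0.054, 0, 0, 0, 0],
  [-1, 0.08, -0.054, 0, 0, 0, 0],
  [-1, 0.08, -0.054, 0, 0, 0, 0],
  [-1, 0.08, -0.054, 0, 0, 0, 0],
  [-1, 0.08, -0.054, 0, 0, 0, 0],
  [-1, 0.08, -0.054, 0, 0, 0, 0],
  [-1, 0.08, -0.054, 0, 0, 0, 0],
])

```text
clock: 1.1
eef_pos: [448.9, -298.4, 404.5]
tool_rot: [-3.141, 0.0, 0.346]
force: [0.7, -0.9, 0.1]
width: 0.0
gripper_force: 0.0
```

jog_arm([
  [-1, 0.044, -0.09, 0, 0, 0, 0],
  [-1, 0.044, -0.09, 0, 0, 0, 0],
  [-1, 0.044, -0.09, 0, 0, 0, 0],
  [-1, 0.044, -0.09, 0, 0, 0, 0],
  [-1, 0.044, -0.09, 0, 0, 0, 0],
  [-1, 0.044, -0.09, 0, 0, 0, 0],
  [-1, 0.044, -0.09, 0, 0, 0, 0],
  [-1, 0.044, -0.09, 0, 0, 0, 0],
])

```text
clock: 2.1
eef_pos: [491.7, 100.0, 404.6]
tool_rot: [3.141, 0.0, 0.346]
force: [0.7, 0.2, -0.1]
width: -0.1
gripper_force: 0.0
```

jog_arm([
  [-1, 0, 0, 0, 0, 0, -0.091],
  [-1, 0, 0, 0, 0, 0, -0.091],
  [-1, 0, 0, 0, 0, 0, -0.091],
  [-1, 0, 0, 0, 0, 0, -0.091],
  [-1, 0, 0, 0, 0, 0, -0.091],
  [-1, 0, 0, 0, 0, 0, 0],
])

```text
clock: 2.85
eef_pos: [491.7, 98.2, 404.4]
tool_rot: [-3.141, 0.0, 1.254]
force: [-0.3, -0.2, 0.2]
width: 0.0
gripper_force: 0.0
```

Run:
```python
from h import *
d=cam('wrist'); cv2.imwrite('pics/w1.png',cv2.resize(d['pixels'][:,:,::-1],(800,600),interpolation=cv2.INTER_CUBIC))
s=read_state();print(s['clock'],s['eef_pos'],s['tool_rot'],s['width'],s['qpos'],s['force'])
```

```text
2.9 [491.69793192  98.25396897 404.5116439 ] [-3.14103836e+00  9.53090556e-05  1.25207442e+00] -0.18134532757112204 [-0.06019589  0.4275262  -0.2703005   1.91899874  0.15236026  0.81517821
 -0.73087712] [-0.08409963 -0.22087324 -1.00104376]
```

View pics/w1.png

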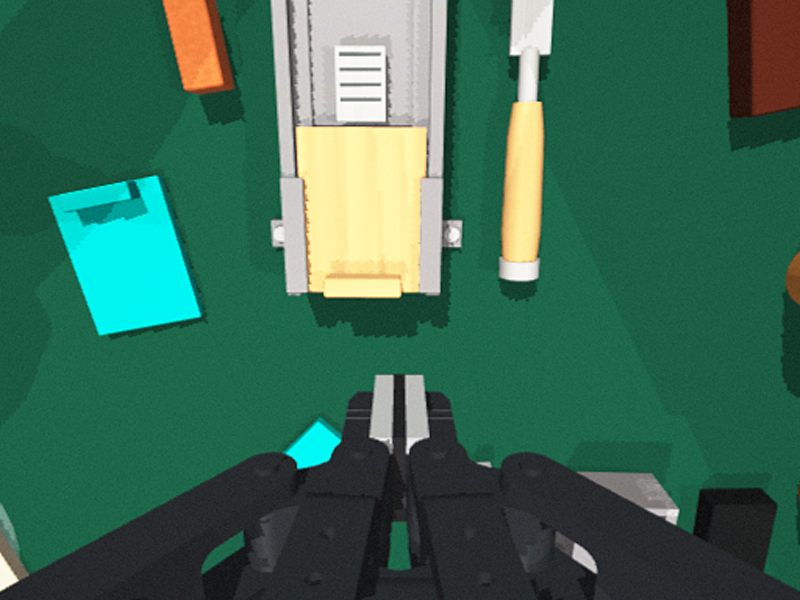

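The wrist view is almost square to the case: cover front corners at (297,127) and (427,127), tab from (335,46) to (386,122), lip rear corners at (287,294) and (440,294), and rib at the rear at (324–401, 276–297).

```bash
cat > w.py <<'E'
import io,contextlib
with contextlib.redirect_stdout(io.StringIO()):
    from fit import *
W=np.load('pics/wrist.npz');k=.64
wl=[((297,127),(-38,-20,42)),((427,127),(38,-20,42)),((335,46),(-14,22,42)),((385,46),(14,22,42)),((287,294),(-48,-123,48)),((441,294),(48,-123,48)),((324,297),(-23.5,-120,54)),((401,297),(23.5,-120,54))]
P3=[px(W,(a+.5)*k-.5,(b+.5)*k-.5,l[2]) for (a,b),l in wl]
for P,L in((P3,wl),(P1+P3,top+wl)):
    th,t,r=fit(P,[l for _,l in L]);print(th,t);print(r.round(1).tolist())
for a,b in((360,80),(360,200),(360,287),(362,291)):print(px(W,a*k,b*k).round(1))
E
python3 w.py
```

```text
-0.3197125744387071 [502.19851717 201.73172732]
[[-0.2, -1.1], [0.1, -1.0], [-0.1, 0.4], [0.1, 0.4], [0.3, 1.8], [1.3, 1.7], [-1.1, -1.1], [-0.4, -1.2]]
-0.31647951720342365 [501.43326538 199.63800861]
[[0.7, -3.7], [-0.5, -4.1], [-0.2, -2.8], [-0.2, -4.3], [-0.1, -1.1], [-1.4, -2.9], [-0.7, 1.8], [-2.3, -0.2], [0.5, 1.2], [0.7, 1.0], [0.8, 2.5], [0.9, 2.4], [0.7, 4.1], [1.6, 3.8], [-0.7, 1.2], [-0.0, 1.0]]
[503.3 206.1  41.4]
[480.9 142.   42.6]
[464.7  93.3  55.4]
[465.4  91.1  57.9]
```

jog_arm([
  [-1, 0.108, -0.0225, 0, 0, 0, 0],
  [-1, 0.108, -0.0225, 0, 0, 0, 0],
  [-1, 0, 0, 0.09, 0, 0, 0],
  [-1, 0, 0, 0.09, 0, 0, 0],
  [-1, 0, 0, 0.09, 0, 0, 0],
  [-1, 0, 0, 0.08, 0, 0, 0],
  [-1, 0, 0, 0, 0, 0, 0],
])

```text
clock: 3.78
eef_pos: [502.6, 207.7, 227.2]
tool_rot: [-3.137, 0.005, 1.254]
force: [0.6, 0.5, 1.1]
width: -0.1
gripper_force: 0.0
```

Run:
```python
from h import *
d=cam('wrist'); cv2.imwrite('pics/w2.png',d['pixels'][:,:,::-1])
s=read_state();print(s['clock'],s['eef_pos'],s['tool_rot'],s['force'])
```

```text
3.825 [503.46684178 208.17333567 229.13317292] [-3.14004801e+00  2.01685695e-03  1.25433972e+00] [0.17607471 0.89049446 0.36895068]
```

View pics/w2.png

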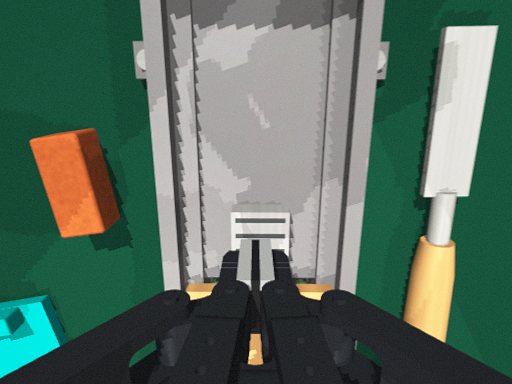

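The wrist view shows the shut tips (column 258) centred over the tab (columns 231–290), well forward of the cover edge. I'll press now.

jog_arm([
  [-1, 0, 0, 0.012, 0, 0, 0],
  [-1, 0, 0, 0.012, 0, 0, 0],
  [-1, 0, 0, 0.008, 0, 0, 0],
  [-1, 0, 0, 0.008, 0, 0, 0],
  [-1, 0, 0, 0.006, 0, 0, 0],
  [-1, 0, 0, 0.004, 0, 0, 0],
  [-1, 0, 0, 0.002, 0, 0, 0],
  [-1, 0, 0, 0, 0, 0, 0],
])

```text
clock: 4.82
eef_pos: [504.2, 208.2, 204.4]
tool_rot: [3.14, -0.001, 1.256]
force: [0.7, -1.2, 9.3]
width: -0.3
gripper_force: 4.7
```

jog_arm([
  [-1, 0, 0, 0.002, 0, 0, 0],
  [-1, 0, 0, 0.002, 0, 0, 0],
  [-1, 0, 0, 0, 0, 0, 0],
])

```text
clock: 5.2
eef_pos: [504.1, 208.3, 204.2]
tool_rot: [3.14, -0.001, 1.256]
force: [-3.4, -1.5, 26.2]
width: 0.0
gripper_force: 13.2
```

jog_arm([
  [-1, 0, 0, -0.05, 0, 0, 0],
  [-1, 0, 0, -0.1, 0, 0, 0],
  [-0.65, -0.1, 0, 0, 0, 0, 0],
  [-0.65, -0.11, 0, 0, 0, 0, 0],
  [-0.65, -0.11, 0, 0, 0, 0, 0],
  [-0.65, 0, 0, 0, 0, 0, 0],
  [-0.65, 0, 0, 0, 0, 0, 0],
])

```text
clock: 6.08
eef_pos: [454.5, 56.3, 276.6]
tool_rot: [-3.142, -0.001, 1.255]
force: [-0.2, 0.1, -0.1]
width: 15.3
gripper_force: 0.0
```

Run:
```python
from h import *
d=cam('wrist'); e=cam('side')
a=cv2.resize(d['pixels'],(400,300));b=cv2.resize(e['pixels'][230:370,200:387],(400,300),interpolation=cv2.INTER_CUBIC)
cv2.imwrite('pics/w3.png',np.hstack([a,b])[:,:,::-1])
s=read_state();print(s['clock'],s['eef_pos'],s['tool_rot'],s['width'],s['force'])
p=s['eef_pos'][:2]-[502,201];print('local',p@[.9497,-.3131],p@[.3131,.9497])
```

```text
6.175 [454.67896927  57.35064132 276.6474602 ] [ 3.14136490e+00 -1.16534153e-03  1.25773629e+00] 14.964889582768723 [-0.18748488  0.49878061 -0.768675  ]
local 0.03583132273930545 -151.24001066251077
```

View pics/w3.png

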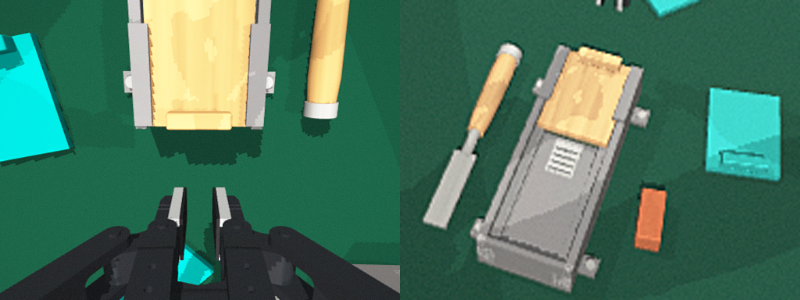

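The tab now sits flush and dark in the rest, the cover is still shut, and the fingers (column 200) are centred on the rib. Next: lower behind the rib and push.

jog_arm([
  [-0.65, 0, 0, 0.057, 0, 0, 0],
  [-0.65, 0, 0, 0.057, 0, 0, 0],
  [-0.65, 0, 0, 0, 0, 0, 0],
  [-0.65, 0.016, 0, 0, 0, 0, 0],
  [-0.65, 0.016, 0, 0, 0, 0, 0],
  [-0.65, 0.016, 0, 0, 0, 0, 0],
  [-0.65, 0.016, 0, 0, 0, 0, 0],
  [-0.65, 0.016, 0, 0, 0, 0, 0],
  [-0.65, 0.016, 0, 0, 0, 0, 0],
  [-0.65, 0, 0, 0, 0, 0, 0],
])

```text
clock: 7.42
eef_pos: [469.5, 102.8, 219.7]
tool_rot: [3.141, -0.001, 1.257]
force: [0.6, 0.4, -0.1]
width: 15.2
gripper_force: 0.0
```

Run:
```python
from h import *
d=cam('wrist'); e=cam('side')
a=cv2.resize(d['pixels'],(400,300));b=cv2.resize(e['pixels'][230:370,200:387],(400,300),interpolation=cv2.INTER_CUBIC)
cv2.imwrite('pics/w4.png',np.hstack([a,b])[:,:,::-1])
s=read_state();print(s['clock'],s['eef_pos'],s['tool_rot'],s['width'],s['force'])
p=s['eef_pos'][:2]-[502,201];print('local',p@[.9497,-.3131],p@[.3131,.9497])
```

```text
7.525 [469.20903626 101.99597417 219.63975232] [ 3.14146593e+00 -5.25193192e-04  1.25620856e+00] 15.089484215710783 [0.32938854 0.48727165 0.70312511]
local -0.14341777410947287 -104.2909740741719
```

View pics/w4.png

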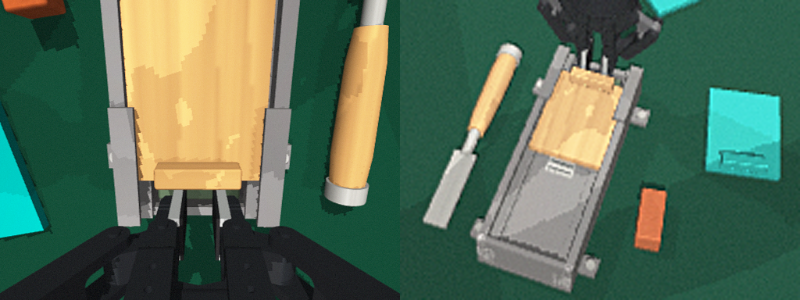

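The cover is sliding freely over the pressed tab. Its rib is flush against the fingers and it is straight in the runners. I'll keep pushing.

jog_arm([
  [-0.65, 0.02, 0, 0, 0, 0, 0],
  [-0.65, 0.02, 0, 0, 0, 0, 0],
  [-0.65, 0.02, 0, 0, 0, 0, 0],
  [-0.65, 0.02, 0, 0, 0, 0, 0],
  [-0.65, 0.02, 0, 0, 0, 0, 0],
  [-0.65, 0.02, 0, 0, 0, 0, 0],
  [-0.65, 0.02, 0, 0, 0, 0, 0],
  [-0.65, 0.02, 0, 0, 0, 0, 0],
  [-0.65, 0.012, 0, 0, 0, 0, 0],
  [-0.65, 0.008, 0, 0, 0, 0, 0],
])

```text
clock: 8.78
eef_pos: [497.0, 187.3, 219.8]
tool_rot: [-3.142, 0.001, 1.256]
force: [-0.7, -0.9, 1.2]
width: 15.2
gripper_force: 0.9
```

jog_arm([
  [-0.65, 0, 0, 0, 0, 0, 0],
  [-0.65, 0, 0, 0, 0, 0, 0],
  [-0.65, -0.02, 0, 0, 0, 0, 0],
  [-0.65, -0.04, 0, 0, 0, 0, 0],
  [-0.65, -0.04, 0, -0.1, 0, 0, 0],
  [-0.65, -0.06, 0, -0.1, 0, 0, 0],
  [-0.65, -0.1, 0, -0.05, 0, 0, 0],
  [-0.65, 0, 0, 0, 0, 0, 0],
])

```text
clock: 9.78
eef_pos: [455.3, 58.3, 346.1]
tool_rot: [3.14, 0.003, 1.247]
force: [-0.5, -0.3, -0.1]
width: 15.0
gripper_force: 0.0
```

Run:
```python
from h import *
d=cam('wrist'); e=cam('side')
a=cv2.resize(d['pixels'],(400,300));b=cv2.resize(e['pixels'][230:370,200:387],(400,300),interpolation=cv2.INTER_CUBIC)
cv2.imwrite('pics/w5.png',np.hstack([a,b])[:,:,::-1])
s=read_state();print(s['clock'],s['eef_pos'],s['tool_rot'],s['width'],s['force'])
```

```text
9.875 [456.25754233  62.11818408 344.88103044] [3.14102125e+00 2.13595455e-04 1.25286402e+00] 15.088733470478344 [ 0.33523543  0.9747423  -0.34413516]
```

View pics/w5.png

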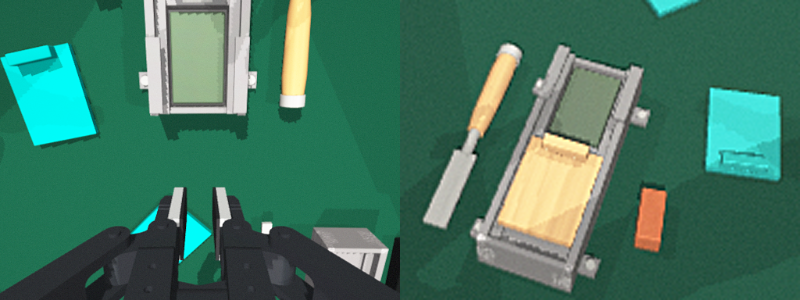

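The stone is bare. The cover lies flat and square on the rest at about y = +46 mm, short of the end stop, and the gripper is clear.

```bash
python3 -c "
from cell import *
print(finish_job())"
```

```text
the job is handed in; nothing more can be done
None
```

The larger case is open: I pressed its snap tab fully down, then pushed the cover off the stone onto the open rest, where it lies flat about 46 mm along. The arm stayed clear of the small case and everything else, and the job is handed in; the hand-in call gave no verdict.

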